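Filter photometer: tile drawer home, filter held at its click stop

TASK

Get the photometer ready for a calibration reading: first push the open white-tile drawer in until it clicks fully home. Then take the green filter's slide (black, with a blue knob) and move it along its rail, against its light return spring, until you feel its ball drop into the notch, and finish still holding it there with the fingers: it would spring back if let go. Leave the bottle, the jar and the beaker alone.

Things in the scene. Friction and masses are not known exactly. Their poses are not given: they have to be found in the camera images.
- photometer: Low white bench photometer, 180 (x) x 360 (y) x 85 mm high, fixed to the bench; origin under its centre, on the bench. Its x axis points away from its front (the drawer comes out towards -x), y runs along the rail on its top, z up. Place and yaw (within 0.25 rad) differ from run to run.
- tile_drawer (a joint): Grey drawer with a white tile in it, in the middle of the photometer's front. Value in m: 0 = fully home against its stop, grows as it comes out towards the photometer's -x, at most 0.09; it starts 0.04 to 0.065 out. Sliding takes about 1 to 3 N; a ball catch pulls it in over the last 4 mm.
- drawer_handle (a point): Middle of the drawer's handle: a round steel bar 8 mm thick, 80 mm long along the photometer's y, 48 mm above the bench, its axis 28 mm in front of the grey front panel (172 mm wide, its top 70 mm above the bench). When home the bar is at x = -118 mm, y = 0 in the photometer's frame. It can be pushed towards +x from its robot side.
- rail_mid (a point): Middle of the steel rail on the photometer's top, 105 mm above the bench (rail 10 mm thick, along y; at each end, y = +-166 mm, a post 120 mm high). Beneath lies a dark bed with a round light window 34 mm wide and, 25 mm in front of the rail, a notched bar, top 98 mm above the bench. Its 12 mm V notch is level with the window; both sit elsewhere along the rail in each run.
- filter_slide: Filter slide: black block 52 (x) x 50 (y) x 16 mm riding on the rail, with a green glass filter 33 mm wide behind it and a blue knob on top; origin on the rail's axis, at the height of the block's underside, 105 mm above the bench; axes as the photometer's.
- slide_travel (a joint): Travel of the filter slide in m: 0 = at rest at the rail's -y end, grows towards the photometer's +y, stop at 0.15; the notch is somewhere from 0.055 to 0.115. A spring pulls it back to 0 with 4 to 6.5 N, so let go it slides back. The pull falls by about 3 N on the last 5 mm up to the notch; just past it, it is 3 N above normal, and normal again 6 mm past it.
- slide_knob (a point): Round upright blue knob, 22 mm thick and 42 mm high, standing on the black block; this point is the middle of its foot, 121 mm above the bench (knob top 163 mm). Rides with the filter slide. At slide value q it is at x = 12 mm, y = -85 mm + q in the photometer's frame.
- detent_pin (a joint): Orange pin 6 mm thick standing out of the black block 27 mm in front of the knob (towards -x), its top 8 mm above the block; a sprung ball at its foot rides on the notched bar. Value in m: below 0.001 with the ball on the plain bar, grows as pin and ball drop: 0.0044 at the notch's centre, near it 1 mm less for each mm off centre, back to plain 6 mm off.
- reagent: Brown reagent bottle, 48 mm wide, 110 mm high, standing beside one end of the photometer; origin under its centre. Leave alone.
- sample_jar: Glass jar with white lid, 60 mm wide, 75 mm high, beside one end of the photometer; origin under its centre. Leave alone.
- beaker: Steel beaker, 66 mm wide, 85 mm high, beside one end of the photometer; origin under its centre. Leave alone.

How it is judged:
On the way, in this order (a step that is already met when the one before it is completed fails the run):
1. the tile drawer is fully home at its catch (value of joint tile_drawer below 0.003 m), for 0.2 s.
2. the filter slide is at the notch, held by the fingers (value of joint detent_pin above 0.0013 m and value of joint slide_travel above 0.04 m and contact force between the fingers and filter_slide above 1 N), for 0.3 s.
At the end, for the whole second after the job is handed in: The drawer is home (within 3 mm), the ball sits in the notch (pin value above 1.3 mm: the slide within about 3 mm of the notch's centre), the slide is still, and the fingers hold the slide with more than 1 N (all of step 2 and value of joint tile_drawer below 0.003 m and velocity of joint slide_travel between -0.01 and 0.01 m/s); the arm keeps its last pose, push and grip.
It fails at once if the reagent bottle is pushed over or moved more than 25 mm (distance of reagent from where it was at the start of the episode above 0.025 m or angle between reagent's own z axis and vertical above 0.3 rad).
It fails at once if the jar is pushed over or moved more than 25 mm (distance of sample_jar from where it was at the start of the episode above 0.025 m or angle between sample_jar's own z axis and vertical above 0.3 rad).
It fails at once if the beaker is pushed over or moved more than 25 mm (distance of beaker from where it was at the start of the episode above 0.025 m or angle between beaker's own z axis and vertical above 0.3 rad).
It also fails if it takes over 67 s, if anything falls off the work surface, if the arm or the gripper's body presses on something with over 40 N, if the wrist force passes 120 N, or if a joint passes its speed limit or range.

ROBOT

A 6-joint arm with a two-finger parallel gripper is mounted at the origin on the work surface. World frame = base frame: x ahead of the robot, y to its left, z up, the work surface at z = 0. Lengths are in m, angles in rad, forces in N, time in s.
With the tool pointing down it reaches from about 0.325 to 0.925 m from the base axis. Payload 3.1 kg.
Tool frame: the origin (TCP) lies at the very end of the fingers, on their centre line; the grasp point (between the pads) lies 19 mm behind it; z points along the fingers, y is the line along which they close (so a half turn about z gives the same grasp; the last joint's range is limited). The gripper opens to 85 mm and grips with 20 to 120 N. Pads are 22 mm wide; open, the fingers measure 114 mm over their backs; the gripper's body (76 mm by 85 mm) begins 54 mm behind the grasp point. The pads swing forward as they close: fully open they stand 13 mm farther back than shut.
Start: joints at [1.193, 0.217, 1.613, -0, 1.311, -0.112], TCP at [0.164, 0.603, 0.231] pointing down, gripper open.
Joint ranges: [-2.75, 2.75], [-0.78, 2.1], [0.31, 2.55], [-1.13, 4.27], [0.13, 2.63], [-2.58, 2.58]. Speed limits (rad/s): [2.79, 2.79, 3.14, 3.14, 3.14, 3.14].

INTERFACE

Orientations are given as a unit quaternion [w, x, y, z].
In Python, from station import r, cam, close_job gives the robot as it stands (r), with the cameras (cam) and the job as plain functions.
- The arm moves only by the shell command python3 inch.py 'ROWS'. ROWS is a JSON list that holds a single list of rows (three levels of brackets), with 1 to 10 rows, each of 7 numbers: dx, dy, dz in normalised numbers (1 is 0.6 m), then a rotation vector rx, ry, rz in a scale on which 1.0 is 180 degrees, then the finger opening in m; each row is the pose to reach, as a shift and turn from the pose commanded when the command began, along the tool's axes at that moment; what a row does not reach only later rows make up. A row lasts 1/8 s, in which the tool goes at most 0.0625 m and 0.188 rad, less where a joint would pass 70% of its speed; a pose out of reach is approached as far as the arm can. The fingers move at their own pace and stop on an object; the grip force is fixed at half the most. Time passes only in rows, so rows that do not move let the fingers close. It prints the time, the measured TCP pose, the force, the opening and the grip force at its end. Input that does not fit is refused with a message, and nothing moves.
- r.get_state(): the state, without advancing time (a new reading comes with each control period).
- cam.read_camera(name): name is "side" or "top" or "wrist"; returns a dict with "frame" (420x560x3 uint8, red, green, blue), "K" (3x3 intrinsics, pixels), "xyz" and "attitude" of the camera in the world; the wrist camera has in their place "hand_eye" (4x4, takes a point from camera to tool coordinates, whose origin is the TCP and whose axes are the flange's). Camera axes: x right, y down, z forward; pixel columns grow to the right and rows downward; lengths in m; the calibration is good to about 2 mm. A picture is of the moment at which its call begins: read the wrist's pose just before it. There is no depth.
- close_job(): hands the job in; it is judged then, once.
The state is a dict: "t": time; "joints": joint angles; "joint_velocities": joint speeds; "joint_torque": joint torques, N m; "tcp_pos": TCP position; "ee_rot": TCP orientation; "ft_force": force on the tool from outside, world axes, zero at the start; "torque": the same for the moment, N m; "gripper_width": finger opening in m; "gripper_force": force on a finger pad.
Only numpy, scipy, OpenCV 4.12 (cv2) and the standard library are available. Lean on these libraries where they do the work, as an engineer would, in place of code of your own. Each camera call takes 0.05 s, during which the arm holds its last target. There are 200 camera calls.

## Working session

There is one attempt and no reset: what is moved stays moved. The work goes in short steps, Python scripts to look and compute and a shell command to move; the robot and the scene stay as the last step left them, time stands still between calls to the robot, and variables do not carry over. Pictures are saved under pics/ and viewed, at most 10 in all, crops included, and the job is handed in when it is done.

```bash
ls; mkdir -p pics
python3 - <<'E'
from station import r, cam, close_job
import cv2,numpy as np
for n in("top","side"):
    c=cam.read_camera(n); cv2.imwrite(f"pics/{n}0.png",c["frame"][:,:,::-1])
    print(n,c["K"],c["xyz"],c["attitude"])
s=r.get_state();print(s["t"],s["tcp_pos"],s["ee_rot"],s["ft_force"])
E
```

```text
inch.py
pics
station.py
top [[543.69479246   0.         275.61065888]
 [  0.         543.69479246 215.07793845]
 [  0.           0.           1.        ]] [0.49221664 0.0479072  1.36357748] [-0.02445098  0.70882857 -0.70428057  0.03087213]
side [[449.30534191   0.         284.36385423]
 [  0.         449.30534191 209.34921301]
 [  0.           0.           1.        ]] [0.24236864 0.64340261 0.68231607] [ 0.10455128 -0.20580986  0.88004149 -0.41501603]
0.1 [0.16387276 0.60236104 0.23009109] [-2.65160905e-04  1.32515989e-01  9.91180255e-01 -1.06951607e-03] [ 0.06377927 -0.7310889   0.45030254]
```

View pics/top0.png

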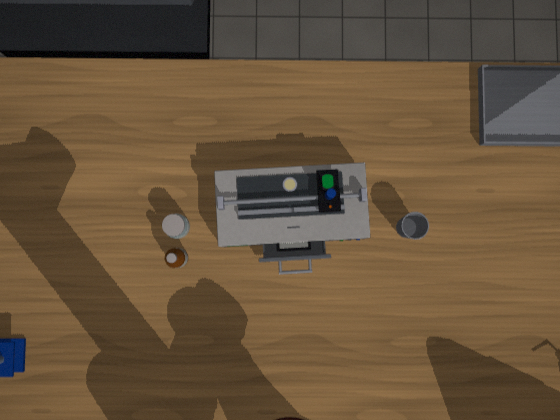

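View pics/side0.png

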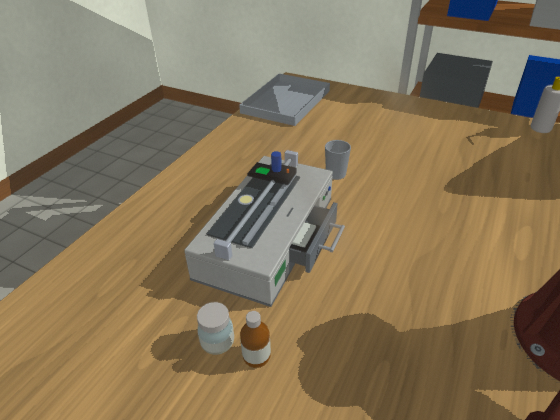

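The top view shows the photometer at about (292,205), the knob at (331,194), the pin at (330,207), the window at (290,184) and the handle bar at (295,272). The side view shows the knob at (276,162), the window at (246,200) and the handle at (337,237). I'll zoom in for exact pixels.

```bash
cat > h.py <<'E'
import numpy as np,cv2
from scipy.spatial.transform import Rotation as R
def rot(q): return R.from_quat([q[1],q[2],q[3],q[0]]).as_matrix()
def ray(c,uv):
    d=rot(c["attitude"])@np.linalg.inv(c["K"])@[uv[0],uv[1],1.]; return np.array(c["xyz"]),d/np.linalg.norm(d)
def plane(c,uv,z):
    o,d=ray(c,uv); return o+d*(z-o[2])/d[2]
def tri(a,b):
    (o,d),(p,e)=a,b
    s=np.linalg.lstsq(np.c_[d,-e],p-o,rcond=None)[0]
    x,y=o+d*s[0],p+e*s[1]; return (x+y)/2,np.linalg.norm(x-y)
def blobs(img,lo,hi,box,amin=3):
    x0,y0,x1,y1=box
    m=cv2.inRange(cv2.cvtColor(img[y0:y1,x0:x1],cv2.COLOR_RGB2HSV),lo,hi)
    n,l,st,ce=cv2.connectedComponentsWithStats(m)
    return [(st[i,4],st[i,:4]+[x0,y0,0,0],ce[i]+[x0,y0]) for i in range(1,n) if st[i,4]>=amin]
E
python3 - <<'E'
from h import *
t=cv2.imread("pics/top0.png");s=cv2.imread("pics/side0.png")
cv2.imwrite("pics/tz.png",cv2.resize(t[158:283,205:385],None,fx=4.4,fy=4.4,interpolation=cv2.INTER_CUBIC))
cv2.imwrite("pics/sz.png",cv2.resize(s[145:295,185:355],None,fx=4,fy=4,interpolation=cv2.INTER_CUBIC))
for n,i,b in(("top",t,(205,158,385,283)),("side",s,(185,145,355,295))):
    i=i[:,:,::-1].copy()
    for k,lo,hi in(("blue",(108,120,50),(130,255,255)),("orange",(3,150,90),(18,255,255)),("green",(50,150,60),(80,255,255)),("yellow",(18,40,150),(38,255,255))):
        print(n,k,[(a,x.tolist(),c.round(1).tolist()) for a,x,c in blobs(i,lo,hi,b)])
E
```

```text
top blue [(np.int32(93), [325, 188, 11, 12], [330.3, 193.5])]
top orange [(np.int32(6), [329, 205, 3, 3], [329.8, 206.2])]
top green [(np.int32(147), [322, 174, 12, 15], [327.3, 180.8])]
top yellow [(np.int32(93), [284, 179, 11, 11], [289.2, 183.9])]
side blue [(np.int32(169), [272, 152, 9, 20], [275.9, 161.7]), (np.int32(4), [328, 187, 2, 3], [328.8, 188.2])]
side orange [(np.int32(8), [287, 169, 2, 4], [287.5, 170.5])]
side green [(np.int32(75), [256, 167, 14, 8], [262.2, 170.3])]
side yellow [(np.int32(2754), [185, 145, 83, 83], [214.6, 168.7]), (np.int32(595), [264, 145, 61, 24], [304.2, 153.1]), (np.int32(3445), [279, 145, 76, 150], [334.1, 246.8]), (np.int32(3), [282, 157, 2, 3], [282.7, 158.0]), (np.int32(71), [240, 196, 12, 7], [245.5, 199.0]), (np.int32(5), [188, 204, 5, 4], [190.0, 205.8]), (np.int32(3), [186, 209, 2, 2], [186.3, 209.3]), (np.int32(3), [189, 224, 2, 3], [189.7, 225.0]), (np.int32(111), [324, 227, 15, 20], [331.2, 236.5])]
```

View pics/tz.png

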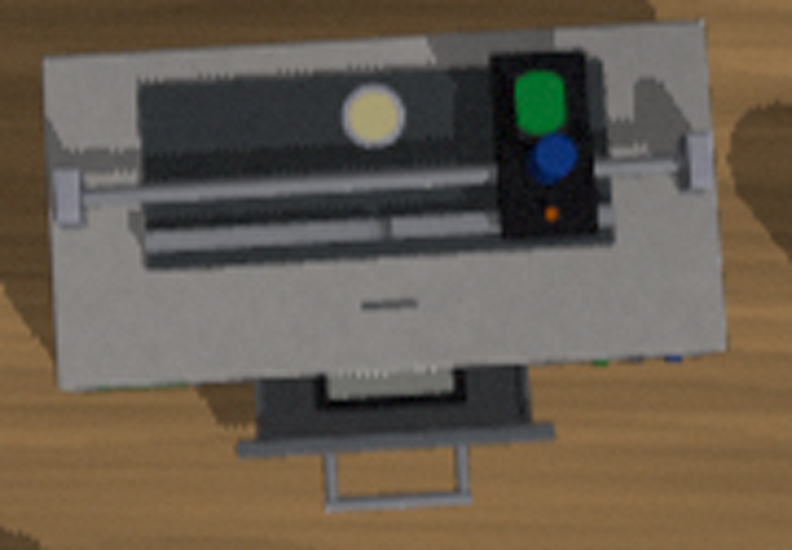

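View pics/sz.png

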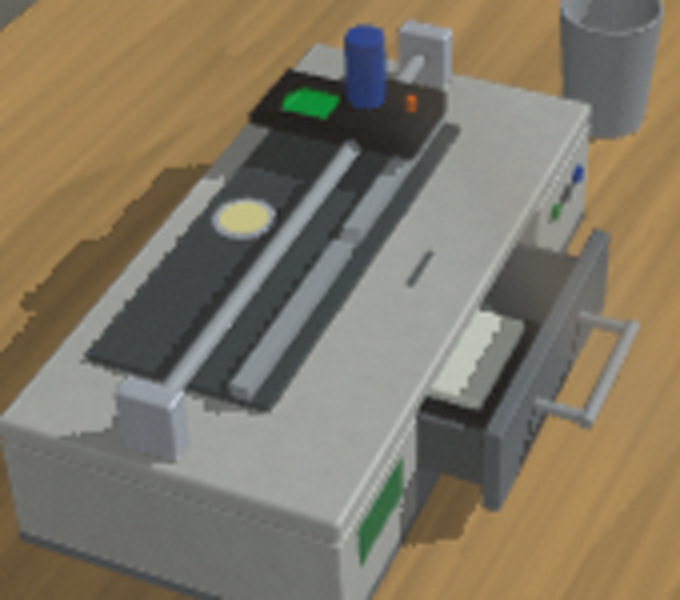

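Zoomed pixels (top crop ÷4.4 +(205,158), side crop ÷4 +(185,145)):
- **Handle:** ends at top (330,505) and (468,497), side (588,419) and (633,326).
- **Notch:** top (386,228), side (347,238).
- **Window:** top (373,115), side (244,219).
- **Knob top:** top (555,155), side (365,34).

```bash
cat > loc.py <<'E'
from h import *
from station import r, cam, close_job
T=cam.read_camera("top");S=cam.read_camera("side")
tp=lambda x,y:((x+.5)/4.4-.5+205,(y+.5)/4.4-.5+158)
sp=lambda x,y:((x+.5)/4-.5+185,(y+.5)/4-.5+145)
pts=dict(hL=((330,505),(588,419),.048),hR=((468,497),(633,326),.048),notch=((386,226),(347,236),.098),win=((373,115),(244,219),.087),
 knobtop=((555,155),(365,34),.163),pin=((552,214),(412,97),.129),postL=((68,197),(152,389),.12),postR=((697,160),(426,32),.12),
 cFR=((727,350),(587,104),.085),cFL=((62,388),(345,527),.085),cBL=((44,58),(6,416),.085))
P={}
for k,(a,b,z) in pts.items():
    p,e=tri(ray(T,tp(*a)),ray(S,sp(*b))); q=plane(T,tp(*a),z); q2=plane(S,sp(*b),z); P[k]=(q+q2)/2
    print(k,p.round(4),round(e,4),"top",q[:2].round(4),"side",q2[:2].round(4))
v=P["cFL"]-P["cFR"]; w=P["postL"]-P["postR"]; h=P["hL"]-P["hR"]
for u in(v,w,h): print(np.linalg.norm(u),np.arctan2(-u[0],u[1]))
E
python3 loc.py
cat > d.py <<'E'
import sys
from h import *
from station import r, cam, close_job
s=r.get_state(); M=rot(s["ee_rot"]); x,y,z,yaw=map(float,sys.argv[1:5])
O=np.array([.620,-.0015,0]); px=np.array([np.cos(.066),np.sin(.066),0]); py=np.array([-px[1],px[0],0])
print("frame pos",((s["tcp_pos"]-O)@np.c_[px,py,[0,0,1]]).round(4),"F",(np.array(s["ft_force"])@np.c_[px,py,[0,0,1]]).round(2))
G=np.array([[-np.cos(yaw),-np.sin(yaw),0],[-np.sin(yaw),np.cos(yaw),0],[0,0,-1]]).T
G=np.c_[[-np.cos(yaw),-np.sin(yaw),0],[-np.sin(yaw),np.cos(yaw),0],[0,0,-1]]
t=O+px*x+py*y+[0,0,z]
print("d",(M.T@(t-s["tcp_pos"])).round(4),"rv",R.from_matrix(M.T@G).as_rotvec().round(4),"t",s["t"])
E
python3 d.py -.196 0 .23 .066
```

```text
frame pos [-0.4152  0.6328  0.2304] F [-0.74  0.79  1.72]
d [-0.4134 -0.5269  0.0012] rv [-0.0015 -0.0005 -0.3318] t 0.2
```

The rows are not in the units I measure in: shifts go in shares of 0.6 m and turns go in shares of 180 degrees. I convert before sending: -0.48 m / 0.6 = -0.8, -0.44 m / 0.6 = -0.7333, -0.332 rad / 3.1416 = -0.1057.

```bash
python3 inch.py '[[[-0.0667, -0.0667, 0, 0, 0, -0.0095, 0], [-0.1333, -0.15, 0, 0, 0, -0.0191, 0], [-0.2, -0.2333, 0, 0, 0, -0.0318, 0], [-0.2667, -0.3167, 0, 0, 0, -0.0414, 0], [-0.3333, -0.4, 0, 0, 0, -0.0541, 0], [-0.4, -0.4833, 0, 0, 0, -0.0637, 0], [-0.4667, -0.5667, 0, 0, 0, -0.0732, 0], [-0.5333, -0.65, 0, 0, 0, -0.0859, 0], [-0.5833, -0.7333, 0, 0, 0, -0.0955, 0], [-0.6333, -0.8, 0, 0, 0, -0.1057, 0]]]'; python3 d.py -.196 0 .23 .066
```

```text
t: 1.45
tcp_pos: [0.4049, 0.038, 0.2315]
ee_rot: [0.001, -0.033, 0.999, 0.0]
ft_force: [1.6, 1.1, 0.4]
gripper_width: 0.0002
gripper_force: 0.0
frame pos [-0.212   0.0536  0.2315] F [1.67 1.03 0.45]
d [-0.016  -0.0536  0.0015] rv [-0.      0.0012  0.0004] t 1.45
```

In the tool's units: 0.196 m / 0.6 = 0.3267, -0.016 m / 0.6 = -0.0267.

```bash
python3 inch.py '[[[-0.0167, -0.05, 0, 0, 0, 0, 0], [-0.0267, -0.0893, 0, 0, 0, 0, 0], [-0.0267, -0.0893, 0.0833, 0, 0, 0, 0], [-0.0267, -0.0893, 0.1667, 0, 0, 0, 0], [-0.0267, -0.0893, 0.25, 0, 0, 0, 0], [-0.0267, -0.0893, 0.3, 0, 0, 0, 0], [-0.0267, -0.0893, 0.3267, 0, 0, 0, 0], [-0.0267, -0.0893, 0.3267, 0, 0, 0, 0]]]'; python3 d.py -.133 0 .035 .066
python3 - <<'E'
from station import r, cam, close_job
import cv2
a=cam.read_camera("top")["frame"][220:300,230:360];b=cam.read_camera("side")["frame"][170:290,270:400]
cv2.imwrite("pics/p1.png",cv2.hconcat([cv2.resize(a,(390,360)),cv2.resize(b,(390,360))])[:,:,::-1])
E
```

```text
t: 2.45
tcp_pos: [0.4225, -0.012, 0.0339]
ee_rot: [-0.002, -0.033, 0.999, 0.0]
ft_force: [0.1, 0.0, -0.1]
gripper_width: -0.0001
gripper_force: 0.0
frame pos [-0.1977  0.0025  0.0339] F [ 0.07 -0.   -0.05]
d [-0.0647 -0.0025 -0.0014] rv [ 0.001  -0.0039  0.0002] t 2.45
```

View pics/p1.png

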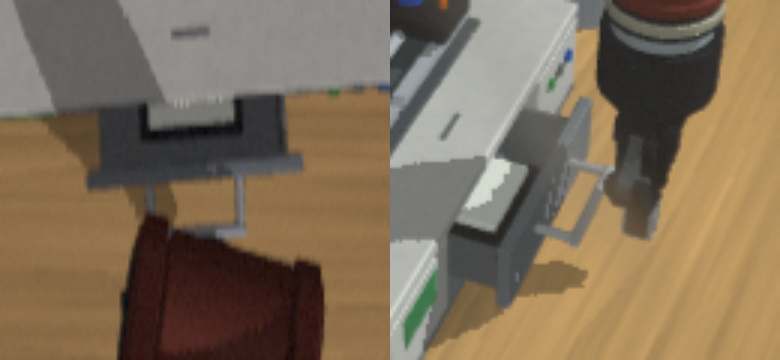

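The fingers are on the robot side of the handle bar, near its middle, so I'm pushing.

In the tool's units: -0.06 m / 0.6 = -0.1, -0.057 m / 0.6 = -0.095.

```bash
python3 inch.py '[[[-0.0167, 0, 0, 0, 0, 0, 0], [-0.03, -0.0033, 0, 0, 0, 0, 0], [-0.0433, -0.0033, 0, 0, 0, 0, 0], [-0.0567, -0.0033, 0, 0, 0, 0, 0], [-0.07, -0.0033, 0, 0, 0, 0, 0], [-0.08, -0.0033, 0, 0, 0, 0, 0], [-0.0883, -0.0033, 0, 0, 0, 0, 0], [-0.095, -0.0033, 0, 0, 0, 0, 0], [-0.1, -0.0033, 0, 0, 0, 0, 0], [-0.1, -0.0033, 0, 0, 0, 0, 0]]]'; python3 d.py -.133 0 .035 .066
```

```text
t: 3.8
tcp_pos: [0.4851, -0.0103, 0.0356]
ee_rot: [0.001, -0.033, 0.999, -0.0]
ft_force: [0.2, 0.0, 0.1]
gripper_width: 0.0002
gripper_force: 0.0
frame pos [-1.352e-01  1.000e-04  3.560e-02] F [ 0.22 -0.01  0.14]
d [-0.0022 -0.0001  0.0006] rv [-0.0001  0.0016  0.0002] t 3.8
```

```bash
python3 inch.py '[[[-0.0033, 0, 0, 0, 0, 0, 0], [-0.0067, 0, 0, 0, 0, 0, 0], [-0.0067, 0, 0, 0, 0, 0, 0]]]'|grep force; python3 d.py -.133 0 .035 .066
python3 inch.py '[[[-0.0033, 0, 0, 0, 0, 0, 0], [-0.0067, 0, 0, 0, 0, 0, 0], [-0.0067, 0, 0, 0, 0, 0, 0]]]'|grep force; python3 d.py -.133 0 .035 .066
```

```text
ft_force: [-5.5, -1.6, 3.3]
gripper_force: 2.5
frame pos [-0.1341  0.0003  0.0348] F [-5.6  -1.24  3.33]
d [-0.0011 -0.0003 -0.0002] rv [ 0.0004 -0.0051  0.0006] t 4.175
ft_force: [-13.2, -2.3, 9.4]
gripper_force: 6.5
frame pos [-0.1341  0.0006  0.0341] F [-13.28  -1.39   9.37]
d [-0.001  -0.0006 -0.001 ] rv [ 0.001  -0.0143  0.0014] t 4.55
```

It reached a hard stop at the expected home position. Next I back off, rise and open the fingers.

In the tool's units: -0.19 m / 0.6 = -0.3167, 0.02 m / 0.6 = 0.0333.

```bash
python3 inch.py '[[[0.0333, 0, 0, 0, 0, 0, 0.0], [0.0667, 0, 0, 0, 0, 0, 0.0], [0.0667, 0, -0.0833, 0, 0, 0, 0.085], [0.0667, 0, -0.1667, 0, 0, 0, 0.085], [0.0667, 0, -0.25, 0, 0, 0, 0.085], [0.0667, 0, -0.3167, 0, 0, 0, 0.085], [0.0667, 0, -0.3167, 0, 0, 0, 0.085]]]'; python3 d.py .012 -.085 .225 .066
python3 - <<'E'
from station import r, cam, close_job
import cv2
a=cam.read_camera("top")["frame"][150:280,200:390];b=cam.read_camera("side")["frame"][145:290,180:370]
cv2.imwrite("pics/p2.png",cv2.hconcat([cv2.resize(a,(400,274)),cv2.resize(b,(400,274))])[:,:,::-1])
E
```

```text
t: 5.42
tcp_pos: [0.4557, -0.013, 0.23]
ee_rot: [0.005, -0.033, 0.999, -0.001]
ft_force: [-0.2, 0.3, -0.5]
gripper_width: 0.0848
gripper_force: 0.0
frame pos [-0.1647 -0.0006  0.23  ] F [-0.14  0.28 -0.48]
d [-0.1767 -0.0844  0.007 ] rv [-0.0024  0.0103  0.0002] t 5.425
```

View pics/p2.png

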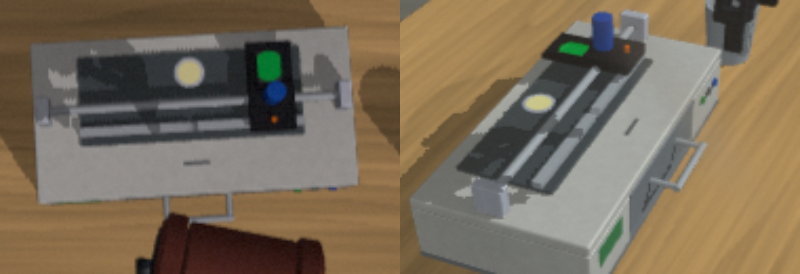

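The drawer panel is flush with the front, so it is home. The slide hasn't moved, with the knob at (276,92) in the left panel. I move above the knob next.

In the tool's units: -0.1767 m / 0.6 = -0.2945, -0.15 m / 0.6 = -0.25, 0.008 rad / 3.1416 = 0.0025.

```bash
python3 inch.py '[[[-0.0833, -0.04, 0, 0, 0, 0, 0.085], [-0.1667, -0.08, 0, 0, 0, 0, 0.085], [-0.25, -0.1167, 0, 0, 0, 0, 0.085], [-0.2945, -0.1407, 0.0117, 0, 0.0025, 0, 0.085], [-0.2945, -0.1407, 0.0117, 0, 0.0025, 0, 0.085], [-0.2945, -0.1407, 0.0117, 0, 0.0025, 0, 0.085]]]'; python3 d.py .012 -.085 .128 .066
```

```text
t: 6.28
tcp_pos: [0.6326, -0.0844, 0.2159]
ee_rot: [-0.006, -0.033, 0.999, 0.001]
ft_force: [0.7, -0.3, 0.1]
gripper_width: 0.0847
gripper_force: 0.0
frame pos [ 0.0071 -0.0835  0.2159] F [ 0.65 -0.29  0.06]
d [-0.006  -0.0016  0.0879] rv [ 0.0016 -0.0122  0.0003] t 6.275
```

In the tool's units: 0.086 m / 0.6 = 0.1433, 0.075 m / 0.6 = 0.125, -0.01 rad / 3.1416 = -0.0032.

```bash
python3 inch.py '[[[-0.0067, -0.0017, 0.0333, 0, -0.0032, 0, 0.085], [-0.0083, -0.0017, 0.0833, 0, -0.0032, 0, 0.085], [-0.0083, -0.0017, 0.125, 0, -0.0032, 0, 0.085], [-0.0083, -0.0017, 0.1433, 0, -0.0032, 0, 0.085], [-0.0083, -0.0017, 0.1433, 0, -0.0032, 0, 0.085], [-0.0083, -0.0017, 0.1433, 0, -0.0032, 0, 0.085]]]'|grep force; python3 d.py .012 -.085 .128 .066
python3 - <<'E'
from station import r, cam, close_job
import cv2
a=cam.read_camera("wrist")["frame"];b=cam.read_camera("side")["frame"][125:245,215:375]
cv2.imwrite("pics/p3.png",cv2.hconcat([cv2.resize(a,(400,300)),cv2.resize(b,(400,300))])[:,:,::-1])
E
```

```text
ft_force: [-0.5, 0.1, -0.5]
gripper_force: 0.0
frame pos [ 0.0137 -0.0854  0.1338] F [-0.47  0.13 -0.47]
d [0.0018 0.0004 0.0058] rv [-0.0007  0.0043  0.0003] t 7.025
```

View pics/p3.png

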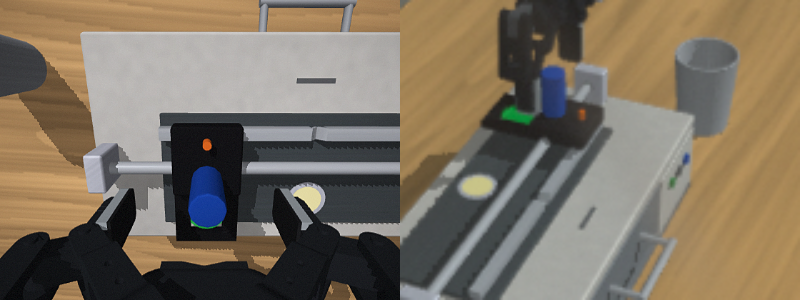

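The knob sits between the open fingers: knob top at (208,212), pads at (128,200) and (277,200) in the half-size wrist view. I'll check numerically that they line up across the pads, while lowering slightly.

In the tool's units: 0.005 m / 0.6 = 0.0083, 0.001 m / 0.6 = 0.0017, 0.003 rad / 3.1416 = 0.001.

```bash
python3 inch.py '[[[0.0017, 0, 0.0083, 0, 0.001, 0, 0.085], [0.0017, 0, 0.0083, 0, 0.001, 0, 0.085], [0.0017, 0, 0.0083, 0, 0.001, 0, 0.085]]]'|grep force; python3 d.py .012 -.085 .128 .066
python3 - <<'E'
from h import *
from station import r, cam, close_job
s=r.get_state();c=cam.read_camera("wrist");M=rot(s["ee_rot"]);H=np.array(c["hand_eye"])
O=np.array([.620,-.0015,0]);a=.066;px=np.array([np.cos(a),np.sin(a),0]);py=np.array([-px[1],px[0],0])
for n,p in(("knobtop",(.012,-.085,.163)),("knobfoot",(.012,-.085,.121)),("pin",(-.015,-.085,.129))):
    w=O+px*p[0]+py*p[1]+[0,0,p[2]]; t=M.T@(w-s["tcp_pos"]); k=np.linalg.inv(H)@np.r_[t,1]; uv=c["K"]@k[:3]; print(n,(uv[:2]/uv[2]).round(1))
b=blobs(c["frame"],(108,120,40),(130,255,255),(0,0,560,420),100); print(b)
print(blobs(c["frame"],(3,150,90),(18,255,255),(240,160,340,240),20))
E
```

```text
ft_force: [-0.0, 1.2, -0.2]
gripper_force: 0.0
frame pos [ 0.0119 -0.0852  0.1272] F [ 0.04  1.22 -0.2 ]
d [-0.0001  0.0002 -0.0008] rv [ 0.0001 -0.0012  0.0002] t 7.5
knobtop [286.9 310.3]
knobfoot [286.6 260.2]
pin [286.6 213.9]
[(np.int32(4214), array([261, 241,  58,  93]), array([289.47460845, 288.49050783]))]
[(np.int32(200), array([283, 202,  14,  18]), array([289.2  , 210.245]))]
```

The projections match the image to about 3 px (1 mm). Closing.

```bash
python3 inch.py '[[[0, 0, 0, 0, 0, 0, 0.015], [0, 0, 0, 0, 0, 0, 0.015], [0, 0, 0, 0, 0, 0, 0.015], [0, 0, 0, 0, 0, 0, 0.015], [0, 0, 0, 0, 0, 0, 0.015], [0, 0, 0, 0, 0, 0, 0.015], [0, 0, 0, 0, 0, 0, 0.015], [0, 0, 0, 0, 0, 0, 0.015]]]'; python3 d.py .012 -.0 .128 .066
```

```text
t: 8.55
tcp_pos: [0.6375, -0.0841, 0.1277]
ee_rot: [-0.001, -0.033, 0.999, 0.001]
ft_force: [-1.7, 5.5, 2.6]
gripper_width: 0.0205
gripper_force: 58.9
frame pos [ 0.012  -0.0836  0.1277] F [-1.35  5.65  2.59]
d [ 0.      0.0836 -0.0001] rv [ 0.0027 -0.0011  0.0003] t 8.55
```

In the tool's units: 0.075 m / 0.6 = 0.125, 0.073 m / 0.6 = 0.1217.

```bash
python3 inch.py '[[[0, 0.0167, 0, 0, 0, 0, 0.015], [0, 0.0333, 0, 0, 0, 0, 0.015], [0, 0.05, 0, 0, 0, 0, 0.015], [0, 0.0667, 0, 0, 0, 0, 0.015], [0, 0.0833, 0, 0, 0, 0, 0.015], [0, 0.1, 0, 0, 0, 0, 0.015], [0, 0.1133, 0, 0, 0, 0, 0.015], [0, 0.1217, 0, 0, 0, 0, 0.015], [0, 0.125, 0, 0, 0, 0, 0.015], [0, 0.125, 0, 0, 0, 0, 0.015]]]'; python3 d.py .012 -.0 .128 .066
```

```text
t: 9.8
tcp_pos: [0.6329, -0.013, 0.1277]
ee_rot: [-0.0, -0.033, 0.999, -0.002]
ft_force: [-0.7, -4.0, 1.5]
gripper_width: 0.0206
gripper_force: 58.9
frame pos [ 0.0121 -0.0123  0.1277] F [-0.98 -3.98  1.45]
d [ 0.0001  0.0123 -0.0004] rv [-0.0042 -0.0005  0.0004] t 9.8
```

In the tool's units: 0.001 m / 0.6 = 0.0017.

```bash
for i in 1 2 3 4; do python3 inch.py '[[[0, 0.0017, 0, 0, 0, 0, 0.015], [0, 0.0017, 0, 0, 0, 0, 0.015], [0, 0.0017, 0, 0, 0, 0, 0.015], [0, 0.0017, 0, 0, 0, 0, 0.015]]]'|grep gripper_f; python3 d.py .012 0 .128 .066|grep frame; done
```

```text
gripper_force: 58.9
frame pos [ 0.0121 -0.0116  0.1277] F [-0.73 -5.35  0.94]
gripper_force: 58.9
frame pos [ 0.0121 -0.0106  0.1277] F [-1.34 -6.11  1.75]
gripper_force: 58.9
frame pos [ 0.0121 -0.0096  0.1277] F [-1.89 -6.05  0.63]
gripper_force: 58.9
frame pos [ 0.0121 -0.0086  0.1276] F [-0.94 -5.1   0.99]
```

```bash
cat > m.py <<'E'
from h import *
from station import r, cam, close_job
a=.066;py=np.array([-np.sin(a),np.cos(a),0]);f=[];y=[]
for i in range(4):
    c=cam.read_camera("side");s=r.get_state();f.append(s["ft_force"]@py);y.append((s["tcp_pos"]-np.array([.62,-.0015,0]))@py)
b=blobs(c["frame"],(3,150,90),(18,255,255),(215,125,375,245),1)
k=blobs(c["frame"],(108,120,50),(130,255,255),(215,125,375,245),40)
print("y %.4f F %.2f t %.1f"%(np.mean(y),np.mean(f),s["t"]),[(x[0],x[1].tolist(),x[2].round(1).tolist()) for x in b],[x[2].round(1).tolist() for x in k])
E
for i in 1 2 3 4 5 6 7 8; do python3 inch.py '[[[0, 0.0017, 0, 0, 0, 0, 0.015], [0, 0.0017, 0, 0, 0, 0, 0.015], [0, 0.0017, 0, 0, 0, 0, 0.015]]]'>/dev/null; python3 m.py; done
```

```text
y -0.0076 F -5.34 t 12.4 [(np.int32(11), [272, 188, 3, 5], [273.2, 189.5])] [[264.6, 179.6]]
y -0.0066 F -5.18 t 12.9 [(np.int32(13), [272, 188, 3, 5], [273.0, 189.7])] [[264.4, 180.1]]
y -0.0056 F -5.55 t 13.5 [(np.int32(14), [272, 188, 3, 5], [272.9, 190.1])] [[264.2, 180.4]]
y -0.0046 F -5.25 t 14.1 [(np.int32(15), [271, 188, 4, 5], [272.8, 190.1])] [[264.0, 180.8]]
y -0.0036 F -6.31 t 14.7 [(np.int32(15), [271, 189, 4, 5], [272.7, 190.5])] [[263.8, 180.8]]
y -0.0026 F -4.99 t 15.2 [(np.int32(12), [271, 189, 3, 5], [272.2, 190.8])] [[263.5, 181.0]]
y -0.0014 F -4.81 t 15.8 [(np.int32(13), [271, 189, 3, 5], [272.0, 191.3])] [[263.2, 181.3]]
y 0.0015 F -3.10 t 16.4 [(np.int32(12), [270, 191, 4, 4], [271.5, 192.3])] [[262.7, 182.1]]
```

In the tool's units: 0.001 m / 0.6 = 0.0017.

```bash
for i in 1 2 3; do python3 inch.py '[[[0, 0.0017, 0, 0, 0, 0, 0.015], [0, 0.0017, 0, 0, 0, 0, 0.015], [0, 0.0017, 0, 0, 0, 0, 0.015]]]'>/dev/null; python3 m.py; done
```

```text
y 0.0032 F -1.15 t 17.0 [(np.int32(9), [270, 192, 3, 3], [271.0, 193.0])] [[262.3, 182.6]]
y 0.0038 F -2.10 t 17.6 [(np.int32(9), [270, 192, 3, 4], [271.1, 193.3])] [[262.1, 182.7]]
y 0.0041 F -4.09 t 18.1 [(np.int32(10), [270, 192, 3, 4], [271.0, 193.2])] [[262.1, 183.1]]
```

In the tool's units: 0.0007 m / 0.6 = 0.0012.

```bash
python3 inch.py '[[[0, 0.0012, 0, 0, 0, 0, 0.015], [0, 0.0012, 0, 0, 0, 0, 0.015], [0, 0.0012, 0, 0, 0, 0, 0.015]]]'|grep gripper; python3 m.py; python3 m.py
python3 - <<'E'
from station import r, cam, close_job
import cv2
a=cam.read_camera("wrist")["frame"];b=cam.read_camera("side")["frame"][125:275,180:380]
cv2.imwrite("pics/p4.png",cv2.hconcat([cv2.resize(a[150:330,180:420],(400,300)),cv2.resize(b,(400,300))])[:,:,::-1])
E
```

```text
gripper_width: 0.0205
gripper_force: 59.3
y 0.0042 F -5.83 t 18.7 [(np.int32(10), [270, 192, 3, 4], [271.0, 193.2])] [[262.1, 183.2]]
y 0.0042 F -5.48 t 18.9 [(np.int32(10), [270, 192, 3, 4], [271.0, 193.2])] [[262.1, 183.0]]
```

View pics/p4.png

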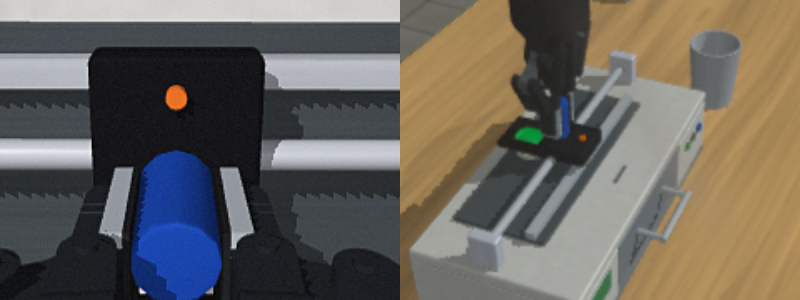

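The force has returned to the normal spring pull with the slide locked at the notch's centre. The pin (176,97 in the wrist crop) stands visibly lower, the drawer is home, and the knob is gripped at 59 N.

```bash
python3 -c "
from station import r, cam, close_job
print(close_job())"
```

```text
the job is handed in; nothing more can be done
None
```

I handed the job in with the drawer pushed home against its stop and the slide held at the notch by its knob (about 59 N grip), the bottle, jar and beaker never approached; no verdict was returned.

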